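# Stand up the toppled solvent bottle and close the control box

## Robot

A 7-joint arm with a two-finger parallel gripper is mounted at the origin on the work surface. World frame = base frame: x ahead of the robot, y to its left, z up, the work surface at z = 0. Lengths are in m, angles in rad, forces in N, time in s.
With the tool pointing down it reaches from about 0.35 to 0.9 m from the base axis. Payload 7.2 kg.
Tool frame: the origin (TCP) lies on the centre line of the jaws, within the pads' length; the fingertips stand 17 mm ahead of it and the grasp point (between the pads) lies 2 mm behind it; z points along the fingers, y is the line along which they close (so a half turn about z gives the same grasp; the last joint's range is limited). The gripper opens to 85 mm and grips with 20 to 120 N. Pads are 22 mm wide; open, the fingers measure 114 mm over their backs; the gripper's body (76 mm by 85 mm) begins 54 mm behind the grasp point. The pads swing forward as they close: fully open they stand 13 mm farther back than shut.
Start: joints at [1.032, 0.411, -0.013, 1.596, 0.006, 1.134, -0.082], TCP at [0.283, -0.557, 0.248] pointing down, gripper open.
Joint ranges: [-2.95, 2.95], [-0.29, 1.99], [-1.47, 1.44], [0.14, 2.54], [-1.03, 4.17], [0.13, 1.85], [-2.86, 2.86]. Speed limits (rad/s): [2.39, 2.39, 3.01, 3.01, 3.14, 3.14, 3.14].

## Interface

Orientations are given as a unit quaternion [x, y, z, w].
In Python, from workcell import env gives the robot as it stands. The module is installed in compiled form; this text tells all that it offers.
- The arm moves only by the tool apply_moves, never from a script. Its argument "motion" is a list of rows, each a list of 5 numbers: the closure, from 0 (fully open) to 1 (shut), then the shift along the world's x, y, z each as a share of 0.5 m, from -1 to 1, then the turn about the world's z as a share of 60 degrees, from -1 to 1. In form: [[jaw, tx, ty, tz, spin], ...]. A call has 1 to 10 rows; each row shifts and turns the commanded pose from where the row before left it; what a row does not reach is not made up. A row lasts 1/12 s, in which the tool goes at most 41.7 mm and 7.16 degrees, less where a joint would pass 70% of its speed; a pose out of reach is approached as far as the arm can. A call with a number of a shift or a turn outside -1 to 1 is refused whole. A call with a gripper value outside its range is refused whole. The fingers move at their own pace and stop on an object; "grip_force" is the grip in N (left out, the last holds). Time passes only in rows, so rows that do not move let the fingers close. It gives the time, the measured TCP pose, the force, the opening and the grip force at its end, in the units of the state.
- env.read_state(): the state, without advancing time (a new reading comes with each control period).
- env.get_image(name): name is "side" or "top" or "wrist"; returns the picture (420x560x3 uint8, red, green, blue); there is no depth.
- env.get_calibration(name): a dict with "mtx" (3x3 intrinsics, pixels), "k1" (the pictures are not rectified: a ray, as slopes to the right and down, at radius r is drawn at 1 + k1 r^2 times it, then the intrinsics apply), "R" (3x3) and "t" (3): a world point X has camera coordinates R X + t; the wrist camera has in their place "tool_from_camera" (4x4, takes a point from camera to tool coordinates, whose origin is the TCP and whose axes are the flange's). Camera axes: x right, y down, z forward; pixel columns grow to the right and rows downward; lengths in m; the calibration is good to about 2 mm. A picture is of the moment at which its call begins: read the wrist's pose just before it. get_calibration takes no time and is no camera call.
- env.job_done(): hands the job in; it is judged then, once.
The state is a dict: "t": time; "qpos": joint angles; "dq": joint speeds; "tau": joint torques, N m; "tool_pos": TCP position; "ee_rot": TCP orientation; "contact_force": force on the tool from outside, world axes, zero at the start; "torque": the same for the moment, N m; "grip_width": finger opening in m; "grasp_force": force on a finger pad.
Only numpy, scipy, OpenCV 4.12 (cv2) and the standard library are available. Lean on these libraries where they do the work, as an engineer would, in place of code of your own. Each camera call takes 0.05 s, during which the arm holds its last target. There are 200 camera calls.

## Task

The solvent bottle has toppled across the open control box: stand it upright, cap up, in the middle of the yellow-bordered pad. Then close the box with its loose cover plate, handle up, lowered over the two pins so that it lies flat on the rim all round. Set both down gently rather than letting them fall, and do not disturb the spool, the jar and the parts tray.

Things in the scene. Friction and masses are not known exactly. Their poses are not given: they have to be found in the camera images.
- bottle: White bottle, pink band, blue cap, 0.3 kg. Square body 50 x 50 mm, 138 mm long, then a round shoulder and 28 mm diameter cap; 170 mm in all. Origin: centre of its underside; z axis from base to cap, level at the start (it lies on a flat side on the box's rim, roughly along the box's x, both ends sticking out); x and y square to its sides.
- bottle_cap (a point): Centre of the top of the bottle's cap, 170 mm from the base along the bottle's z axis.
- box: Grey open-topped control box fixed to the bench, 120 mm (its x) x 110 mm (its y), 45 mm high, walls 8 mm, a green circuit board inside. Two brass pins, 6 mm diameter with tapered tips, stand 10 mm above the rim at (+49, +44) mm and (-49, -44) mm in its x, y. Origin: centre of its underside.
- box_seat (a point): Centre of the box's opening at rim height, 45 mm above the bench: the cover's origin lies here when it is home. Axes as the box.
- cover: Loose aluminium plate, 120 (its x) x 110 (its y) x 6 mm, 0.22 kg, lying right way up. Two 10 mm holes at (+49, +44) and (-49, -44) mm fit the box's pins (at two yaws, half a turn apart). Black bar handle across its middle, 60 mm along its x, 16 mm wide along its y, top 34 mm above the underside. Origin: centre of the underside.
- pad: Thin pad fixed to the bench: white square 110 x 110 mm, 3 mm thick, inside a yellow border 10 mm wide (130 mm overall). Origin: its centre at bench height.
- spool: Bystander: blue-flanged solder spool standing on end, 60 mm diameter, 45 mm high. Origin: centre of its underside.
- paste: Bystander: paste jar with green lid, 52 mm diameter, 50 mm high. Origin: centre of its underside.
- tray: Bystander: red parts tray, 50 x 80 mm, 22 mm high. Origin: centre of its underside.
Mind the look-alikes: they are no part of the job. What is meant by the cover is not purple, and is the smaller of those in its own colour.

How it is judged:
By the outcome, as a careful person would: the job done as asked, in the order asked, and still so for the second after the job is handed in, with the robot touching nothing.
It also fails if it takes over 58 s, if anything falls off the work surface, if the arm or the gripper's body presses on something with over 40 N, if the wrist force passes 120 N, or if a joint passes its speed limit or range.

## Working session

There is one attempt and no reset: what is moved stays moved. The work goes in short steps, Python scripts to look and compute and a tool call to move; the robot and the scene stay as the last step left them, time stands still between calls to the robot, and variables do not carry over. Pictures are saved under pics/ and viewed, at most 10 in all, crops included, and the job is handed in when it is done.

Besides the shell and the picture viewer there is one more tool, called after ">>>" by a JSON object that holds its "method" and its "body", one argument or row to a line. apply_moves: Moves the arm, as the interface text tells. Shift numbers are shares of 0.5 m and turn numbers shares of 60 degrees, none past 1 either way. Its arguments: {"type":"object","properties":{"motion":{"type":"array"},"grip_force":{"type":"number"}},"required":["motion"]}

```bash
mkdir -p pics
python3 - <<'E'
from workcell import env
import cv2,json
s=env.read_state();print({k:s[k] for k in('t','tool_pos','ee_rot','grip_width','contact_force')})
for n in('side','top','wrist'):
    cv2.imwrite(f'pics/{n}0.png',env.get_image(n)[:,:,::-1]);print(n,env.get_calibration(n))
E
```

```text
{'t': 0.0, 'tool_pos': array([ 0.28323094, -0.5566049 ,  0.24744784]), 'ee_rot': array([ 9.72419063e-01,  2.33239139e-01, -2.55881130e-04, -7.77040538e-04]), 'grip_width': 0.08528753256972085, 'contact_force': array([-0.15073074,  0.21691796,  0.3392387 ])}
side {'mtx': array([[379.26707572,   0.        , 284.20470801],
       [  0.        , 379.26707572, 207.88949952],
       [  0.        ,   0.        ,   1.        ]]), 'k1': -0.04118922356423887, 'R': array([[-0.99861277, -0.05222581, -0.00670831],
       [-0.02250685,  0.5385461 , -0.8422954 ],
       [ 0.0476023 , -0.84097596, -0.53897445]]), 't': array([0.53058097, 0.07299318, 0.81099554])}
top {'mtx': array([[393.24800138,   0.        , 277.90246076],
       [  0.        , 393.24800138, 210.57173632],
       [  0.        ,   0.        ,   1.        ]]), 'k1': 0.0031941797639518576, 'R': array([[ 0.01367972, -0.99987028,  0.00850235],
       [-0.99415575, -0.0145112 , -0.10697554],
       [ 0.10708505, -0.00698927, -0.9942253 ]]), 't': array([0.01868906, 0.55156264, 0.95600821])}
wrist {'mtx': array([[354.24259775,   0.        , 285.60200504],
       [  0.        , 354.24259775, 203.60716091],
       [  0.        ,   0.        ,   1.        ]]), 'k1': -0.041743524067802705, 'tool_from_camera': array([[-5.84837223e-04, -9.45891491e-01, -3.24482580e-01,
         8.40676749e-02],
       [ 9.99999824e-01, -5.83969277e-04, -1.00053291e-04,
         2.22559363e-04],
       [-9.48483007e-05, -3.24482582e-01,  9.45891667e-01,
        -1.25229268e-01],
       [ 0.00000000e+00,  0.00000000e+00,  0.00000000e+00,
         1.00000000e+00]])}
```

View pics/top0.png

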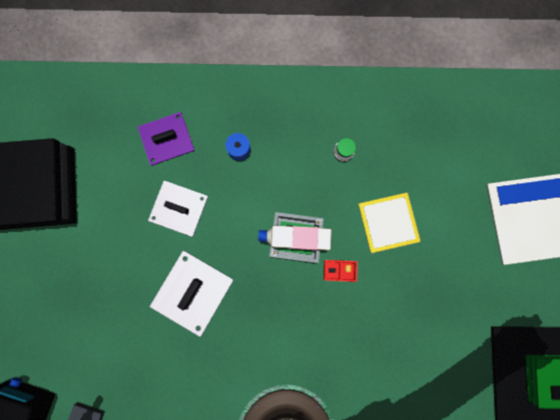

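View pics/side0.png

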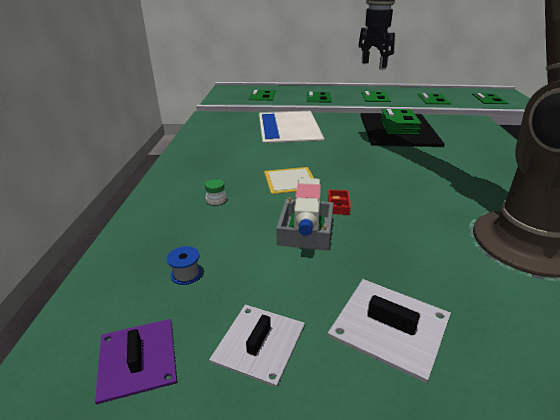

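Candidates for the cover in the top view: purple plate at (165,139), small silver plate at (178,209), large silver plate at (190,293). The description picks the small silver one. Other objects: box and bottle at (297,238), with the cap at the left end (264,237); pad (389,222), tray (341,271), spool (238,146), jar (345,149).

```bash
cat > h.py <<'E'
from workcell import env
import numpy as np, cv2
from scipy.spatial.transform import Rotation as Ro
def cam(n,s=None):
    c=env.get_calibration(n)
    if n=='wrist':
        T=np.eye(4);T[:3,:3]=Ro.from_quat(s['ee_rot']).as_matrix();T[:3,3]=s['tool_pos']
        M=np.linalg.inv(T@c['tool_from_camera']);R,t=M[:3,:3],M[:3,3]
    else:R,t=c['R'],c['t']
    return c['mtx'],np.array([c['k1'],0,0,0.]),R,t
def world(px,z,C):
    K,d,R,t=C;u=cv2.undistortPoints(np.float64(px).reshape(-1,1,2),K,d)[:,0]
    r=np.c_[u,np.ones(len(u))]@R; o=-R.T@t
    return o+r*((z-o[2])/r[:,2])[:,None]
def pix(X,C):
    K,d,R,t=C;return cv2.projectPoints(np.float64(X).reshape(-1,3),cv2.Rodrigues(R)[0],t,K,d)[0][:,0]
def rect(m,z,C):
    cs,_=cv2.findContours(m.astype('uint8'),cv2.RETR_EXTERNAL,cv2.CHAIN_APPROX_NONE)
    c=max(cs,key=cv2.contourArea)[:,0]
    w=world(c,z,C)[:,:2]
    (cx,cy),(a,b),th=cv2.minAreaRect((w*1000).astype('float32'))
    return np.round([cx,cy,a,b,th],1)
E
python3 - <<'E'
from h import *
im=cv2.imread('pics/top0.png');C=cam('top')
hsv=cv2.cvtColor(im,cv2.COLOR_BGR2HSV);H,S,V=cv2.split(hsv)
def win(m,x0,y0,x1,y1):
    o=np.zeros_like(m);o[y0:y1,x0:x1]=m[y0:y1,x0:x1];return o
ng=~((H>60)&(H<95)&(S>90))
print('pad',rect(win(ng,350,185,430,260),.002,C))
print('cover',rect(win(ng&(S<80),140,170,215,245),.006,C))
print('handle',rect(win(V<60,160,195,196,222),.034,C))
print('big',rect(win(ng&(S<80),140,245,240,345),.006,C))
print('bottle',rect(win((V>200)|((H>150)&(H<175)&(S>40)&(V>150)),268,215,340,260),.095,C))
print('cap',rect(win((H>100)&(H<130)&(S>120),250,225,275,250),.08,C))
b=world([[277,214],[323,218],[319,263],[270,258]],.045,C);print(b)
print(world([[297,238],[178,209],[389,222],[341,271],[238,146],[345,149]],.03,C))
a=cv2.resize(im[160:265,130:230],None,fx=4,fy=4,interpolation=2)
b=cv2.resize(im[205:290,250:350],None,fx=4,fy=4,interpolation=2)
b=cv2.copyMakeBorder(b,0,80,0,0,0)
cv2.imwrite('pics/c1.png',np.hstack([a,b]))
E
```

```text
pad [ 528.7 -260.1  135.6  135.9   13.6]
cover [556.7 283.3 124.9 114.6  71.1]
handle [554.5 279.6  59.6  12.7  71.2]
big [343.6 240.4 151.4 164.8  60.9]
bottle [482.  -27.3 135.   51.3  89.1]
cap [486.1  63.6  26.   18.9   1. ]
[[ 0.54104666  0.02870052  0.045     ]
 [ 0.53279095 -0.08476086  0.045     ]
 [ 0.42272526 -0.07516662  0.045     ]
 [ 0.43318172  0.04424051  0.045     ]]
[[ 0.48327821 -0.02194592  0.03      ]
 [ 0.55149663  0.27627661  0.03      ]
 [ 0.52648744 -0.25189788  0.03      ]
 [ 0.40353693 -0.13121675  0.03      ]
 [ 0.71512581  0.13038828  0.03      ]
 [ 0.71165589 -0.14251136  0.03      ]]
```

View pics/c1.png

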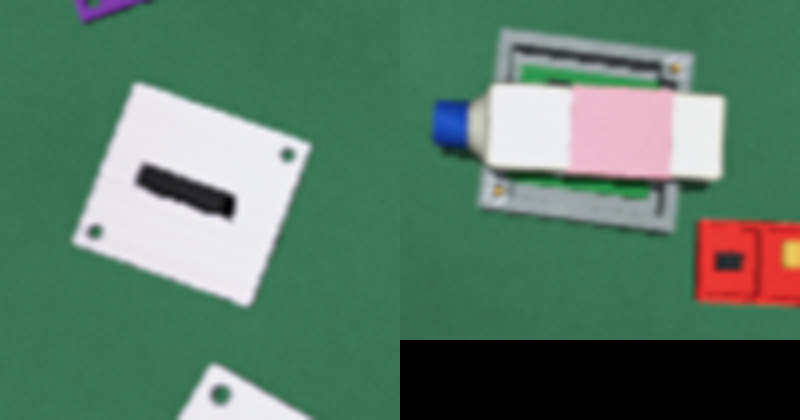

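View: the small silver plate (178,209) has two holes and a black handle (bar handle at about (186,191) in the crop), and measures about 120x110 mm, so it is the cover. The bottle lies along y on the box with its cap at +y, and the box pins show at (674,68) and (498,190) in the crop.

Plan: hold the bottle lightly near its cap end so it swings cap-up, then set it on the pad. First I move above it.

>>> {"method": "apply_moves", "body": {
  "motion": [
    [0, 0.026, 0.077, 0, 0.115],
    [0, 0.026, 0.077, 0, 0.115],
    [0, 0.026, 0.077, 0, 0.115],
    [0, 0.026, 0.077, 0, 0.115],
    [0, 0.026, 0.077, 0, 0.115],
    [0, 0.026, 0.077, 0, 0.115],
    [0, 0.026, 0.077, 0, 0.115],
    [0, 0.026, 0.077, 0, 0.115],
    [0, 0.026, 0.077, 0, 0.115],
    [0, 0.026, 0.077, 0, 0]
  ],
  "grip_force": 20
}}

```text
t: 0.98
tool_pos: [0.4135, -0.1701, 0.2484]
ee_rot: [0.71, 0.704, -0.0, 0.0]
contact_force: [0.8, -0.8, 0.2]
grip_width: 0.0856
grasp_force: 0.0
```

>>> {"method": "apply_moves", "body": {
  "motion": [
    [0, 0.026, 0.077, 0, 0],
    [0, 0.026, 0.077, 0, 0],
    [0, 0.026, 0.077, 0, 0],
    [0, 0.026, 0.077, 0, 0],
    [0, 0.026, 0.077, 0, 0],
    [0, 0, 0, 0, 0],
    [0, 0, 0, 0, 0]
  ]
}}

```text
t: 1.57
tool_pos: [0.4786, 0.0231, 0.2481]
ee_rot: [0.711, 0.703, 0.0, -0.0]
contact_force: [1.0, -1.0, 0.4]
grip_width: 0.0853
grasp_force: 0.0
```

```bash
cat > w.py <<'E'
import sys,pickle
from h import *
s=env.read_state();im=env.get_image('wrist')[:,:,::-1].copy()
cv2.imwrite(f'pics/{sys.argv[1]}.png',im);pickle.dump(s,open(f'pics/{sys.argv[1]}.pkl','wb'))
R=Ro.from_quat(s['ee_rot']).as_matrix()
print(s['t'],np.round(s['tool_pos'],4),'yaw x',np.degrees(np.arctan2(R[1,0],R[0,0])),'tilt',R[:,2].round(4),s['grip_width'],s['grasp_force'],s['contact_force'].round(1))
E
python3 w.py w1
```

```text
1.5667 [0.4786 0.0231 0.2481] yaw x 89.38035711361776 tilt [-3.e-04  1.e-03 -1.e+00] 0.08531122874243575 0.0 [ 1.  -1.   0.4]
```

View pics/w1.png

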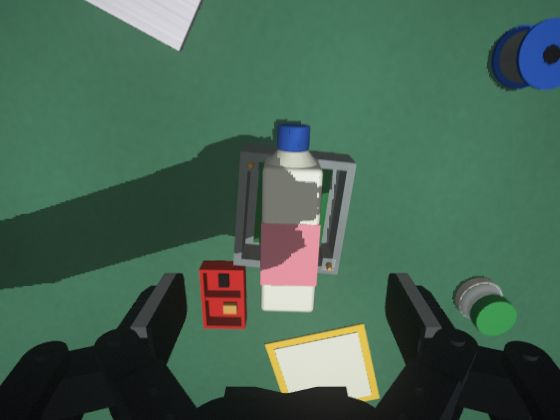

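The wrist view shows the bottle's cap at (293,137), body sides from (262,168)-(261,308) and (321,170)-(314,311), pins at (250,165) and (329,266), and the tray at (223,295), left of the base end. The pad is at (325,370).

Run:
```python
from h import *
import pickle
C=cam('wrist',pickle.load(open('pics/w1.pkl','rb')))
print('body top',world([[262,168],[261,308],[314,311],[321,170]],.095,C).round(4))
print('cap',world([[277,137],[309,137]],.07,C).round(4),world([[293,123]],.084,C).round(4))
print('box',world([[243,151],[355,160],[337,274],[234,262]],.045,C).round(4))
print('pins',world([[250,166],[329,267]],.055,C).round(4))
print('pad',world([[265,345],[364,325],[379,397]],.002,C).round(4))
print('tray',world([[201,262],[245,262],[246,328],[203,328]],.022,C).round(4))
```

```text
body top [[ 0.4602  0.0418  0.095 ]
 [ 0.4549 -0.0907  0.095 ]
 [ 0.5041 -0.0946  0.095 ]
 [ 0.5077  0.0397  0.095 ]]
cap [[0.4721 0.0629 0.07  ]
 [0.4994 0.0626 0.07  ]] [[0.4855 0.0759 0.084 ]]
box [[ 0.4395  0.0466  0.045 ]
 [ 0.5446  0.0369  0.045 ]
 [ 0.532  -0.0848  0.045 ]
 [ 0.4242 -0.0694  0.045 ]]
pins [[ 0.4465  0.0345  0.055 ]
 [ 0.522  -0.0708  0.055 ]]
pad [[ 0.4497 -0.2135  0.002 ]
 [ 0.5759 -0.184   0.002 ]
 [ 0.6051 -0.3061  0.002 ]]
tray [[ 0.3835 -0.0814  0.022 ]
 [ 0.4326 -0.0818  0.022 ]
 [ 0.4293 -0.1708  0.022 ]
 [ 0.3775 -0.1705  0.022 ]]
```

>>> {"method": "apply_moves", "body": {
  "motion": [
    [0, 0.01, 0.018, 0, -0.02],
    [0, 0, 0, -0.057, 0],
    [0, 0, 0, -0.057, 0],
    [0, 0, 0, -0.057, 0],
    [0, 0, 0, -0.057, 0],
    [0, 0, 0, -0.057, 0],
    [0, 0, 0, -0.057, 0],
    [0, 0, 0, 0, 0],
    [0, 0, 0, 0, 0]
  ],
  "grip_force": 20
}}

```text
t: 2.37
tool_pos: [0.4823, 0.028, 0.0766]
ee_rot: [0.721, 0.693, -0.002, -0.001]
contact_force: [0.4, 0.5, 0.1]
grip_width: 0.0856
grasp_force: 0.0
```

>>> {"method": "apply_moves", "body": {
  "motion": [
    [1, 0, 0, 0, 0],
    [1, 0, 0, 0, 0],
    [1, 0, 0, 0, 0],
    [1, 0, 0, 0, 0],
    [1, 0, 0, 0, 0],
    [1, 0, 0, 0, 0],
    [1, 0, 0, 0, 0],
    [1, 0, 0, 0, 0],
    [1, 0, 0, 0, 0],
    [1, 0, 0, 0, 0]
  ],
  "grip_force": 20
}}

```text
t: 3.2
tool_pos: [0.4845, 0.0292, 0.079]
ee_rot: [0.72, 0.694, 0.001, 0.001]
contact_force: [-1.3, -1.6, 6.9]
grip_width: 0.0499
grasp_force: 20.3
```

>>> {"method": "apply_moves", "body": {
  "motion": [
    [1, 0, 0, 0.03, 0],
    [1, 0, 0, 0.03, 0],
    [1, 0, 0, 0.03, 0],
    [1, 0, 0, 0.06, 0],
    [1, 0, 0, 0.08, 0],
    [1, 0, 0, 0.08, 0],
    [1, 0, 0, 0.08, 0],
    [1, 0, 0, 0, 0],
    [1, 0, 0, 0, 0],
    [1, 0, 0, 0, 0]
  ]
}}

```text
t: 4.03
tool_pos: [0.4827, 0.0291, 0.2719]
ee_rot: [0.72, 0.694, -0.0, 0.0]
contact_force: [-0.4, 0.0, -4.8]
grip_width: 0.0499
grasp_force: 22.5
```

```bash
python3 w.py w2
python3 - <<'E'
from h import *
a=env.get_image('side')[:,:,::-1]
b=cv2.imread('pics/w2.png')
cv2.imwrite('pics/s2.png',np.hstack([a[50:350,180:480],b[60:360,130:430]]))
E
```

```text
4.0333 [0.4827 0.0291 0.2719] yaw x 87.85565630053321 tilt [-5.e-04 -7.e-04 -1.e+00] 0.049905581357033664 22.51814693212509 [-0.4  0.  -4.8]
```

View pics/s2.png

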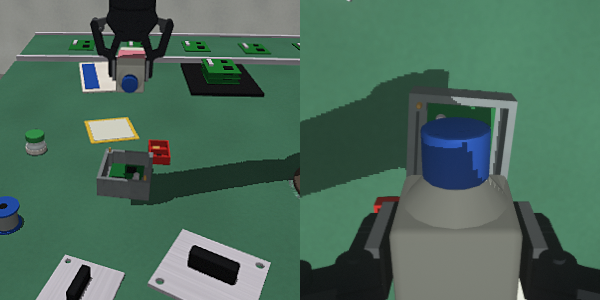

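The side view shows the bottle clear of the box and still near level, cap towards the camera at (130,83). The wrist crop shows the cap's end face at rows 118-150, so pad friction is holding it. I'll fit its present tilt.

```bash
cat > tilt.py <<'E'
from h import *
def model(s,phi,sg,v0,local):  # local (side,u along axis,v up-side); grasp at (0,sg,v0)
    R=Ro.from_quat(s['ee_rot']).as_matrix();g=s['tool_pos']-.002*R[:,2]
    ax=R[:,0].copy();ax[2]=0;ax/=np.linalg.norm(ax);z=np.array([0,0,1.]);sd=np.cross(ax,z)
    a=np.cos(phi)*ax+np.sin(phi)*z;n=np.cross(sd,a)
    L=np.array(local)-[0,sg,v0];return g+L@np.array([sd,a,n])
E
python3 - <<'E'
from tilt import *
import pickle
s=pickle.load(open('pics/w2.pkl','rb'));C=cam('wrist',s)
t=np.linspace(0,2*np.pi,60)
for ph in range(-10,60,10):
    f=lambda u:pix(model(s,np.radians(ph),.125,.011,np.c_[.014*np.cos(t),0*t+u,.014*np.sin(t)]),C)
    e=f(.17);b=f(.150)
    w=pix(model(s,np.radians(ph),.125,.011,[[-.025,.138,.025],[.025,.138,.025]]),C)
    print(ph,'end',e.min(0).round(),e.max(0).round(),'capbase bottom row',b.max(0).round(),b.min(0).round(),w.round().tolist())
E
```

```text
-10 end [251. 183.] [318. 191.] capbase bottom row [318. 242.] [252. 226.] [[216.0, 282.0], [354.0, 282.0]]
0 end [249. 177.] [320. 197.] capbase bottom row [319. 248.] [251. 220.] [[215.0, 291.0], [354.0, 291.0]]
10 end [247. 173.] [322. 207.] capbase bottom row [320. 255.] [249. 216.] [[214.0, 301.0], [355.0, 301.0]]
20 end [244. 173.] [325. 223.] capbase bottom row [321. 264.] [248. 213.] [[214.0, 311.0], [355.0, 311.0]]
30 end [242. 178.] [327. 243.] capbase bottom row [322. 276.] [247. 213.] [[214.0, 320.0], [355.0, 320.0]]
40 end [240. 187.] [329. 267.] capbase bottom row [323. 288.] [246. 216.] [[214.0, 328.0], [355.0, 328.0]]
50 end [237. 203.] [331. 294.] capbase bottom row [324. 301.] [245. 222.] [[215.0, 336.0], [354.0, 336.0]]
```

The tilt fits 0 degrees. I'll pivot the bottle cap-up by hooking its base face on the box's fixed +y rim edge and swinging the grasp along an arc about it.

>>> {"method": "apply_moves", "body": {
  "motion": [
    [1, 0.015, 0.0755, 0, -0.07],
    [1, 0.015, 0.0755, 0, 0],
    [1, 0.015, 0.0755, 0, 0],
    [1, 0.015, 0.0755, 0, 0],
    [1, 0, 0, -0.066, 0],
    [1, 0, 0, -0.066, 0],
    [1, 0, 0, -0.066, 0],
    [1, 0, 0, -0.066, 0],
    [1, 0, 0, -0.066, 0],
    [1, 0, 0, -0.066, 0]
  ]
}}

```text
t: 4.97
tool_pos: [0.5121, 0.1802, 0.0711]
ee_rot: [0.745, 0.667, -0.001, -0.001]
contact_force: [1.1, -0.3, -3.2]
grip_width: 0.0498
grasp_force: 22.6
```

>>> {"method": "apply_moves", "body": {
  "motion": [
    [1, 0, 0, 0, 0],
    [1, -0.001, -0.008, 0, 0],
    [1, -0.001, -0.008, 0, 0],
    [1, -0.001, -0.008, 0, 0],
    [1, -0.001, -0.006, 0, 0],
    [1, 0, 0, 0, 0]
  ]
}}

```text
t: 5.47
tool_pos: [0.5124, 0.1643, 0.0758]
ee_rot: [0.746, 0.666, 0.001, 0.001]
contact_force: [0.5, -1.2, -3.6]
grip_width: 0.0498
grasp_force: 22.8
```

>>> {"method": "apply_moves", "body": {
  "motion": [
    [1, -0.001, -0.009, 0.019, 0],
    [1, -0.001, -0.006, 0.019, 0],
    [1, -0.001, -0.01, 0.019, 0],
    [1, -0.001, -0.01, 0.019, 0],
    [1, -0.0015, -0.013, 0.017, 0],
    [1, -0.0015, -0.013, 0.017, 0],
    [1, 0, 0, 0, 0]
  ]
}}

```text
t: 6.05
tool_pos: [0.5088, 0.1331, 0.1312]
ee_rot: [0.746, 0.666, 0.001, 0.001]
contact_force: [0.7, -0.5, -4.2]
grip_width: 0.0493
grasp_force: 22.7
```

```bash
python3 w.py w3
python3 - <<'E'
from h import *
a=env.get_image('side')[:,:,::-1]
b=cv2.imread('pics/w3.png')
cv2.imwrite('pics/s3.png',np.hstack([a[60:360,180:480],b[60:420,100:460][:300]]))
E
```

```text
6.05 [0.5088 0.1331 0.1312] yaw x 83.55759207630516 tilt [ 0.0023 -0.001  -1.    ] 0.04930287624719073 22.670588493347168 [ 0.7 -0.5 -4.2]
```

View pics/s3.png

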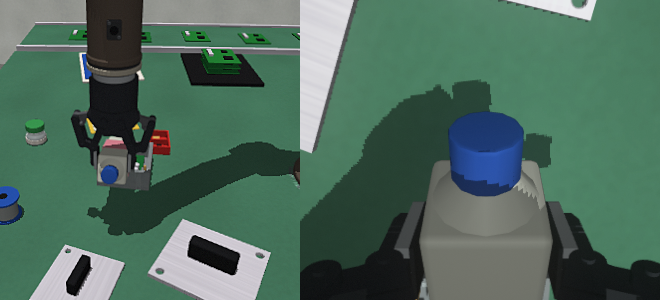

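Crop: the cap end face spans rows 112-150 at x=487, so the tilt has only changed by about 6 degrees: the base slid over the rim. I'll back off, go low again and push further into the wall before rising.

>>> {"method": "apply_moves", "body": {
  "motion": [
    [1, 0.005, 0.05, 0.01, 0],
    [1, 0.005, 0.05, 0, 0],
    [1, 0, 0, -0.065, 0],
    [1, 0, 0, -0.065, 0],
    [1, -0.001, -0.01, 0, 0],
    [1, -0.001, -0.01, 0, 0],
    [1, -0.001, -0.01, 0, 0],
    [1, -0.001, -0.01, 0, 0],
    [1, 0, 0, 0, 0]
  ]
}}

```text
t: 6.9
tool_pos: [0.5117, 0.163, 0.0704]
ee_rot: [0.746, 0.666, 0.0, 0.001]
contact_force: [-0.2, -0.4, -3.7]
grip_width: 0.0495
grasp_force: 23.0
```

>>> {"method": "apply_moves", "body": {
  "motion": [
    [1, -0.001, -0.008, 0, 0],
    [1, -0.001, -0.008, 0, 0],
    [1, 0, 0, 0, 0]
  ]
}}

```text
t: 7.15
tool_pos: [0.5112, 0.1596, 0.071]
ee_rot: [0.745, 0.667, 0.003, -0.0]
contact_force: [0.4, 8.4, -3.7]
grip_width: 0.0497
grasp_force: 22.9
```

>>> {"method": "apply_moves", "body": {
  "motion": [
    [1, -0.001, -0.008, 0.006, 0],
    [1, -0.001, -0.008, 0.01, 0],
    [1, -0.001, -0.008, 0.014, 0],
    [1, 0, 0, 0, 0]
  ]
}}

```text
t: 7.48
tool_pos: [0.5107, 0.1505, 0.0877]
ee_rot: [0.744, 0.668, 0.006, -0.001]
contact_force: [-0.2, 14.1, 2.5]
grip_width: 0.0499
grasp_force: 23.2
```

```bash
cat > cap.py <<'E'
# estimate tilt from blue cap mask in wrist view: IoU of projected cap hull
from tilt import *
import pickle,sys
n=sys.argv[1];s=pickle.load(open(f'pics/{n}.pkl','rb'));C=cam('wrist',s)
im=cv2.imread(f'pics/{n}.png');H,S,V=cv2.split(cv2.cvtColor(im,cv2.COLOR_BGR2HSV))
m=((H>105)&(H<130)&(S>120)&(V>40)).astype('uint8')
k,l,st,_=cv2.connectedComponentsWithStats(m);m=(l==1+st[1:,4].argmax()).astype('uint8')
t=np.linspace(0,2*np.pi,40);best=[]
for ph in range(-5,116,3):
  for sg in np.arange(.112,.141,.003):
    for v in (.005,.011,.017):
      L=np.r_[[[.014*np.cos(a),u,.014*np.sin(a)] for u in(.150,.17) for a in t]]
      h=cv2.convexHull(pix(model(s,np.radians(ph),sg,v,L),C).astype('float32')).astype(int)
      o=np.zeros_like(m);cv2.fillPoly(o,[h],1)
      best.append(((o&m).sum()/(o|m).sum(),ph,round(sg,3),v))
best.sort(reverse=True);print([tuple(map(float,b)) for b in best[:5]],st[1:,4].max())
E
python3 w.py w4; python3 cap.py w4;python3 cap.py w2;python3 cap.py w3
```

```text
7.4833 [0.5107 0.1505 0.0877] yaw x 83.80919383316201 tilt [ 0.0073  0.0085 -0.9999] 0.04987107925978804 23.205133974552155 [-0.2 14.1  2.5]
[(0.9444900640499261, 22.0, 0.124, 0.017), (0.9418157498746029, 19.0, 0.124, 0.017), (0.9359313077939234, 13.0, 0.121, 0.011), (0.9300755505545732, 16.0, 0.121, 0.011), (0.925392251040666, 10.0, 0.118, 0.005)] 5880
[(0.9182212581344903, 1.0, 0.127, 0.017), (0.9162292672685283, -5.0, 0.124, 0.005), (0.9136977207346758, -2.0, 0.127, 0.017), (0.9055333473595624, 4.0, 0.127, 0.017), (0.9033381118165063, 7.0, 0.127, 0.017)] 4478
[(0.9231036882393876, 19.0, 0.127, 0.017), (0.9213637142367654, 13.0, 0.124, 0.011), (0.9147477588328353, 10.0, 0.124, 0.011), (0.9123045547246771, 22.0, 0.127, 0.017), (0.9096374889478338, 16.0, 0.127, 0.017)] 5383
```

>>> {"method": "apply_moves", "body": {
  "motion": [
    [1, -0.001, -0.011, 0.021, 0],
    [1, -0.001, -0.013, 0.0205, 0],
    [1, -0.0015, -0.0145, 0.019, 0],
    [1, -0.0015, -0.0165, 0.0175, 0],
    [1, 0, 0, 0, 0]
  ]
}}

```text
t: 7.95
tool_pos: [0.5074, 0.1189, 0.1263]
ee_rot: [0.745, 0.667, 0.003, 0.0]
contact_force: [-1.4, 6.9, 4.2]
grip_width: 0.0498
grasp_force: 23.8
```

```bash
python3 w.py w5; python3 cap.py w5
```

```text
7.95 [0.5074 0.1189 0.1263] yaw x 83.6472018578548 tilt [ 0.0048  0.0033 -1.    ] 0.04980725847630067 23.831086456775665 [-1.4  6.9  4.2]
[(0.9342875731945348, 40.0, 0.121, 0.017), (0.9319038336582196, 22.0, 0.118, 0.005), (0.9315276547272497, 34.0, 0.118, 0.011), (0.9251158003088008, 43.0, 0.121, 0.017), (0.924256444150694, 28.0, 0.121, 0.011)] 7483
```

>>> {"method": "apply_moves", "body": {
  "motion": [
    [1, -0.002, -0.02, 0.013, 0],
    [1, -0.002, -0.021, 0.011, 0],
    [1, -0.002, -0.022, 0.0095, 0],
    [1, -0.002, -0.023, 0.0075, 0],
    [1, 0, 0, 0, 0]
  ]
}}

```text
t: 8.42
tool_pos: [0.5031, 0.0764, 0.1471]
ee_rot: [0.745, 0.667, 0.003, 0.0]
contact_force: [-3.4, 8.5, 14.6]
grip_width: 0.05
grasp_force: 25.8
```

```bash
python3 w.py w6; python3 cap.py w6
```

```text
8.4167 [0.5031 0.0764 0.1471] yaw x 83.64939974438266 tilt [ 0.0045  0.0033 -1.    ] 0.05001916038359235 25.76055407524109 [-3.4  8.5 14.6]
[(0.922223385323982, 49.0, 0.115, 0.005), (0.9139052652978248, 64.0, 0.115, 0.017), (0.9110227153773683, 64.0, 0.118, 0.017), (0.9003322259136213, 64.0, 0.112, 0.017), (0.8942374221607196, 58.0, 0.112, 0.011)] 9391
```

>>> {"method": "apply_moves", "body": {
  "motion": [
    [1, -0.0025, -0.022, 0.01, 0],
    [1, -0.0025, -0.024, 0.007, 0],
    [1, -0.0025, -0.024, 0.004, 0],
    [1, 0, 0, 0, 0]
  ]
}}

```text
t: 8.8
tool_pos: [0.4989, 0.0379, 0.1558]
ee_rot: [0.746, 0.666, 0.001, 0.001]
contact_force: [-1.8, 0.5, 8.4]
grip_width: 0.0501
grasp_force: 24.4
```

```bash
python3 w.py w7; python3 cap.py w7
python3 - <<'E'
from h import *
a=env.get_image('side')[:,:,::-1]
b=cv2.imread('pics/w7.png')
cv2.imwrite('pics/s7.png',np.hstack([cv2.resize(a[60:260,200:400],(400,400)),b[20:420,90:490]]))
E
```

```text
8.8 [0.4989 0.0379 0.1558] yaw x 83.54358776750033 tilt [ 2.3e-03 -7.0e-04 -1.0e+00] 0.05013943671365349 24.373418390750885 [-1.8  0.5  8.4]
[(0.9531222669232114, 73.0, 0.112, 0.017), (0.9281886387995713, 73.0, 0.115, 0.017), (0.9149165320409263, 76.0, 0.118, 0.017), (0.9133976799787479, 67.0, 0.112, 0.011), (0.9031629308053513, 61.0, 0.112, 0.005)] 11072
```

View pics/s7.png

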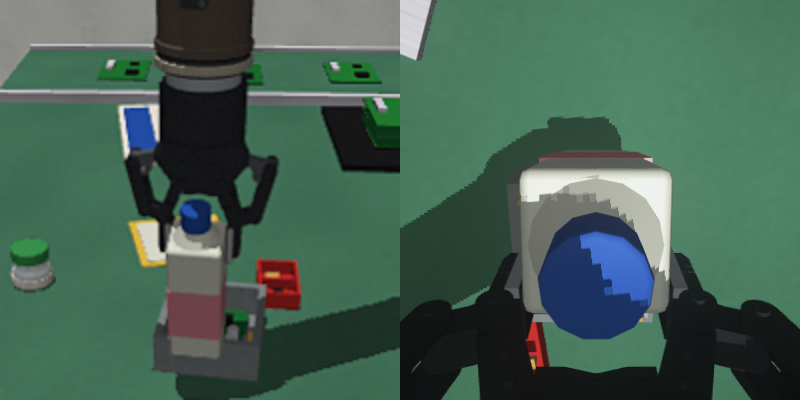

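The side view shows the bottle nearly upright, base on the rim and cap at (196,215). The wrist crop shows the cap disc at (595,275). I'll refine the tilt and grasp offsets.

```bash
sed -i 's/range(-5,116,3)/np.arange(40,105,2.5)/; s/np.arange(.112,.141,.003)/np.arange(.099,.130,.003)/; s/(.005,.011,.017)/(.005,.01,.014,.018,.022)/' cap.py; python3 cap.py w7; python3 cap.py w6
```

```text
[(0.9527440375919851, 80.0, 0.117, 0.022), (0.9472664847257681, 75.0, 0.114, 0.018), (0.9418458781362007, 82.5, 0.12, 0.022), (0.9284052726802792, 60.0, 0.108, 0.005), (0.9239247311827957, 70.0, 0.114, 0.014)] 11072
[(0.9384615384615385, 60.0, 0.114, 0.014), (0.9288689856279941, 50.0, 0.114, 0.005), (0.9274056803730394, 60.0, 0.117, 0.014), (0.923587710604559, 60.0, 0.111, 0.014), (0.9212794682729255, 65.0, 0.117, 0.018)] 9391
```

>>> {"method": "apply_moves", "body": {
  "motion": [
    [1, 0, 0, 0.05, 0],
    [1, 0, 0, 0.05, 0],
    [1, 0.0075, -0.07, 0, 0],
    [1, 0.0075, -0.07, 0, 0],
    [1, 0.0075, -0.07, 0, 0],
    [1, 0.0075, -0.07, 0, 0],
    [1, 0.0075, -0.07, 0, 0],
    [1, 0.0075, -0.07, 0, 0],
    [1, 0.0075, -0.07, 0, 0],
    [1, 0.0075, -0.07, 0, 0]
  ]
}}

```text
t: 9.73
tool_pos: [0.5277, -0.2424, 0.2042]
ee_rot: [0.745, 0.667, -0.0, -0.0]
contact_force: [1.2, -0.2, -3.9]
grip_width: 0.0497
grasp_force: 24.2
```

>>> {"method": "apply_moves", "body": {
  "motion": [
    [1, 0, 0, -0.05, 0],
    [1, 0, 0, -0.05, 0],
    [1, 0, 0, -0.03, 0],
    [1, 0, 0, 0, 0],
    [1, 0, 0, 0, 0]
  ]
}}

```text
t: 10.15
tool_pos: [0.5276, -0.2402, 0.1388]
ee_rot: [0.745, 0.667, -0.0, -0.001]
contact_force: [0.5, 0.1, -3.1]
grip_width: 0.0499
grasp_force: 24.2
```

```bash
python3 w.py w8; python3 cap.py w8
```

```text
10.15 [ 0.5276 -0.2402  0.1388] yaw x 83.68212093301956 tilt [-1.9e-03  8.0e-04 -1.0e+00] 0.0498783719032313 24.154170155525208 [ 0.5  0.1 -3.1]
[(0.948049645390071, 80.0, 0.117, 0.022), (0.9395488191751851, 75.0, 0.114, 0.018), (0.9369514597886441, 82.5, 0.12, 0.022), (0.9249186844958439, 75.0, 0.117, 0.018), (0.9229243900336236, 60.0, 0.108, 0.005)] 10998
```

>>> {"method": "apply_moves", "body": {
  "motion": [
    [1, 0, 0, -0.01, 0],
    [1, 0, 0, -0.01, 0],
    [1, 0, 0, -0.008, 0],
    [1, 0, 0, 0, 0],
    [1, 0, 0, 0, 0]
  ]
}}

```text
t: 10.62
tool_pos: [0.5281, -0.2404, 0.1252]
ee_rot: [0.745, 0.667, -0.0, -0.0]
contact_force: [-0.3, 0.6, -3.4]
grip_width: 0.0495
grasp_force: 24.1
```

>>> {"method": "apply_moves", "body": {
  "motion": [
    [1, 0, 0, -0.006, 0],
    [1, 0, 0, -0.006, 0],
    [1, 0, 0, 0, 0]
  ]
}}

```text
t: 10.87
tool_pos: [0.5281, -0.2405, 0.1188]
ee_rot: [0.745, 0.667, -0.0, -0.0]
contact_force: [0.9, -0.0, -5.3]
grip_width: 0.05
grasp_force: 24.2
```

>>> {"method": "apply_moves", "body": {
  "motion": [
    [1, 0, 0, -0.005, 0],
    [1, 0, 0, -0.004, 0],
    [1, 0, 0, 0, 0]
  ]
}}

```text
t: 11.12
tool_pos: [0.5289, -0.2424, 0.1177]
ee_rot: [0.745, 0.667, -0.001, 0.002]
contact_force: [-7.3, -1.9, 20.4]
grip_width: 0.0498
grasp_force: 27.9
```

>>> {"method": "apply_moves", "body": {
  "motion": [
    [1, -0.001, -0.01, 0.001, 0],
    [1, -0.001, -0.01, 0, 0],
    [1, -0.001, -0.01, 0, 0],
    [1, -0.001, -0.01, 0, 0],
    [1, 0, 0, 0, 0]
  ]
}}

```text
t: 11.53
tool_pos: [0.5263, -0.2618, 0.1151]
ee_rot: [0.745, 0.667, 0.0, 0.0]
contact_force: [-0.1, 0.5, 1.4]
grip_width: 0.0499
grasp_force: 25.3
```

```bash
python3 w.py w9; python3 cap.py w9
```

```text
11.5333 [ 0.5263 -0.2618  0.1151] yaw x 83.60181666029908 tilt [ 4.e-04 -3.e-04 -1.e+00] 0.049918840728926536 25.311209857463837 [-0.1  0.5  1.4]
[(0.9628569091057841, 75.0, 0.111, 0.014), (0.9482059034131594, 85.0, 0.114, 0.022), (0.9481578089338115, 87.5, 0.117, 0.022), (0.9418140330861381, 80.0, 0.114, 0.018), (0.9396107136915655, 82.5, 0.117, 0.018)] 12006
```

>>> {"method": "apply_moves", "body": {
  "motion": [
    [1, -0.0005, -0.006, -0.003, 0],
    [1, -0.0005, -0.006, -0.003, 0],
    [1, -0.0005, -0.006, -0.002, 0],
    [1, 0, 0, 0, 0]
  ]
}}

```text
t: 11.92
tool_pos: [0.5255, -0.2707, 0.1117]
ee_rot: [0.745, 0.667, -0.0, 0.001]
contact_force: [-2.1, -1.1, 6.0]
grip_width: 0.0493
grasp_force: 26.3
```

```bash
python3 w.py w10; python3 cap.py w10
python3 - <<'E'
from h import *
a=env.get_image('side')[:,:,::-1]
b=cv2.imread('pics/w10.png')
cv2.imwrite('pics/s10.png',np.hstack([cv2.resize(a[60:210,220:370],(400,400)),b[20:420,90:490]]))
E
```

```text
11.9167 [ 0.5255 -0.2707  0.1117] yaw x 83.61791692461601 tilt [ 3.0e-04 -1.2e-03 -1.0e+00] 0.04932716984694703 26.27210408449173 [-2.1 -1.1  6. ]
[(0.9602077445963492, 90.0, 0.114, 0.022), (0.9567122866369367, 80.0, 0.111, 0.014), (0.9509312588824893, 77.5, 0.108, 0.014), (0.9457400497512438, 92.5, 0.117, 0.022), (0.9428880978176752, 85.0, 0.114, 0.018)] 12781
```

View pics/s10.png

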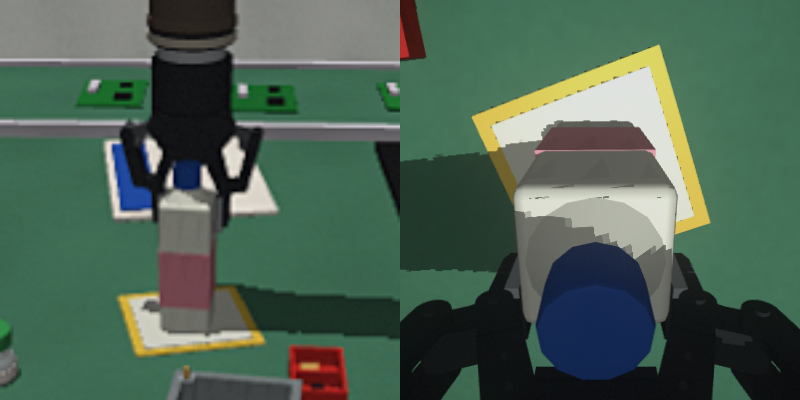

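The side view shows the bottle nearly upright on the pad, base at about (188,325) in the crop. A last drag should bring it flat, then I'll release.

>>> {"method": "apply_moves", "body": {
  "motion": [
    [1, -0.0005, -0.005, -0.002, 0],
    [1, -0.0005, -0.005, -0.002, 0],
    [1, 0, 0, -0.001, 0],
    [1, 0, 0, 0, 0]
  ]
}}

```text
t: 12.35
tool_pos: [0.5256, -0.2733, 0.1108]
ee_rot: [0.745, 0.667, 0.0, 0.0]
contact_force: [-5.7, 5.8, 19.7]
grip_width: 0.0494
grasp_force: 27.8
```

```bash
python3 w.py w11; python3 cap.py w11
```

```text
12.35 [ 0.5256 -0.2733  0.1108] yaw x 83.72538820032278 tilt [ 8.e-04  3.e-04 -1.e+00] 0.04940148871814635 27.839561104774475 [-5.7  5.8 19.7]
[(0.967311795184395, 90.0, 0.114, 0.022), (0.9652634000460087, 80.0, 0.111, 0.014), (0.9455238653860254, 87.5, 0.111, 0.022), (0.9439328679637606, 85.0, 0.111, 0.018), (0.9421567894776175, 75.0, 0.108, 0.01)] 12950
```

>>> {"method": "apply_moves", "body": {
  "motion": [
    [1, 0, 0.002, 0.002, 0],
    [0.4, 0, 0, 0, 0],
    [0.35, 0, 0, 0, 0],
    [0.3, 0, 0, 0, 0],
    [0.2, 0, 0, 0, 0],
    [0, 0, 0, 0, 0],
    [0, 0, 0, 0, 0],
    [0, 0, 0, 0, 0],
    [0, 0, 0, 0, 0]
  ]
}}

```text
t: 13.15
tool_pos: [0.5249, -0.2735, 0.1097]
ee_rot: [0.745, 0.667, -0.0, -0.0]
contact_force: [0.8, 0.3, 0.5]
grip_width: 0.0855
grasp_force: 0.0
```

>>> {"method": "apply_moves", "body": {
  "motion": [
    [0, 0, 0, 0.03, 0],
    [0, 0, 0, 0.05, 0],
    [0, 0, 0, 0.07, 0],
    [0, 0, 0, 0.07, 0],
    [0, 0, 0.08, 0.02, 0],
    [0, 0, 0.08, 0, 0],
    [0, 0, 0.08, 0, 0],
    [0, 0, 0, 0, 0]
  ]
}}

```text
t: 13.82
tool_pos: [0.5256, -0.1442, 0.231]
ee_rot: [0.742, 0.671, 0.002, -0.001]
contact_force: [1.0, 1.2, 0.0]
grip_width: 0.0852
grasp_force: 0.0
```

```bash
python3 w.py w12
python3 - <<'E'
from h import *
a=env.get_image('side')[:,:,::-1];t=env.get_image('top')[:,:,::-1]
cv2.imwrite('pics/t12.png',t);cv2.imwrite('pics/sd12.png',a)
cv2.imwrite('pics/s12.png',np.hstack([cv2.resize(a[100:220,220:340],(400,400),interpolation=2),cv2.resize(t[165:285,310:430],(400,400),interpolation=2)]))
E
```

```text
13.8167 [ 0.5256 -0.1442  0.231 ] yaw x 84.24610433987645 tilt [ 0.0019  0.0033 -1.    ] 0.08516274521252695 0.0 [1.  1.2 0. ]
```

View pics/s12.png

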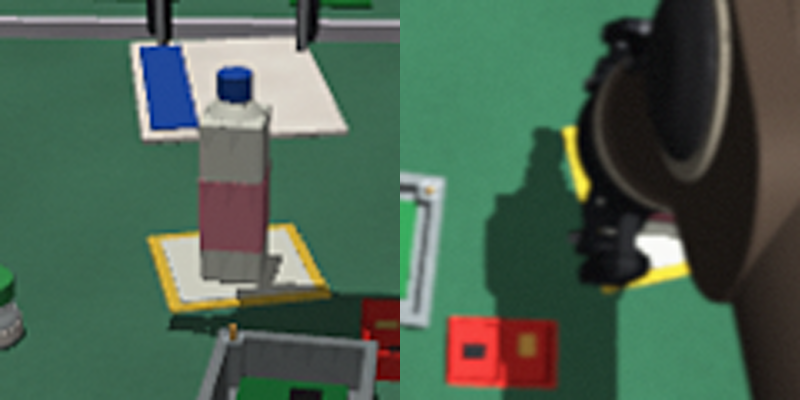

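The bottle stands upright inside the border. I'll measure its centring from the top camera once the arm has moved on to the cover.

>>> {"method": "apply_moves", "body": {
  "motion": [
    [0, 0.006, 0.081, 0.005, -0.11],
    [0, 0.006, 0.081, 0, -0.11],
    [0, 0.006, 0.081, 0, 0],
    [0, 0.006, 0.081, 0, 0],
    [0, 0.006, 0.081, 0, 0],
    [0, 0.006, 0.081, 0, 0],
    [0, 0.006, 0.081, 0, 0],
    [0, 0.006, 0.081, 0, 0],
    [0, 0.006, 0.081, 0, 0],
    [0, 0.006, 0.081, 0, 0]
  ]
}}

```text
t: 14.8
tool_pos: [0.5561, 0.2508, 0.2318]
ee_rot: [0.817, 0.576, -0.0, 0.0]
contact_force: [0.5, -0.0, 0.9]
grip_width: 0.0852
grasp_force: 0.0
```

>>> {"method": "apply_moves", "body": {
  "motion": [
    [0, 0, 0, 0, 0],
    [0, 0, 0, 0, 0],
    [0, 0, 0, 0, 0]
  ]
}}

```text
t: 15.05
tool_pos: [0.5557, 0.2491, 0.2315]
ee_rot: [0.817, 0.577, -0.001, 0.0]
contact_force: [-0.1, -0.9, -0.0]
grip_width: 0.0853
grasp_force: 0.0
```

```bash
python3 w.py w13
python3 - <<'E'
from h import *
import pickle
t=env.get_image('top')[:,:,::-1].copy();cv2.imwrite('pics/t13.png',t)
C=cam('top');H,S,V=cv2.split(cv2.cvtColor(t,cv2.COLOR_BGR2HSV))
def win(m,x0,y0,x1,y1):
    o=np.zeros(m.shape,'uint8');o[y0:y1,x0:x1]=m[y0:y1,x0:x1];return o
b=win((H>100)&(H<130)&(S>120),355,180,430,260)
print('cap top',rect(b,.173,C),b.sum())
y=win((H>20)&(H<35)&(S>120)&(V>120),350,180,430,260);print('pad',rect(y,.002,C))
# box pins / corners for top
C=cam('wrist',pickle.load(open('pics/w13.pkl','rb')))
im=cv2.imread('pics/w13.png');H,S,V=cv2.split(cv2.cvtColor(im,cv2.COLOR_BGR2HSV))
m=((S<70)&(V>110));print('plate',rect(m,.006,C))
a=cv2.resize(t[170:290,250:430],(540,360),interpolation=2)
vis=np.hstack([cv2.resize(im,(480,360)),cv2.resize(t[170:275,250:345],(320,360),interpolation=2)]);cv2.imwrite('pics/s13.png',vis)
E
```

```text
15.05 [0.5557 0.2491 0.2315] yaw x 70.50188607817876 tilt [-8.0e-04 -1.4e-03 -1.0e+00] 0.08526227350135995 0.0 [-0.1 -0.9 -0. ]
cap top [ 528.1 -245.9   25.4   26.3   44.8] 130
pad [ 528.6 -259.9  131.7  131.7   13.6]
plate [342.2 240.7 148.4 161.3  61. ]
```

View pics/s13.png

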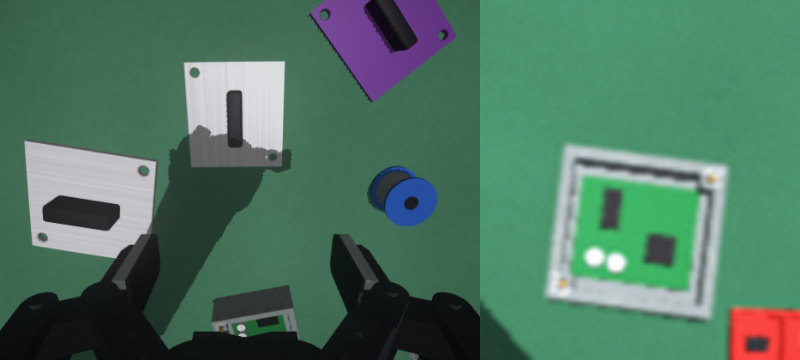

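The plate in the wrist view has its holes at (194,72) and (271,156) and its handle at (234,119) in the picture shown at 480 px; the box is now open with pins at (711,178) and (563,283) in the right panel. The bottle is upright but about 14 mm off centre towards +y, so I'll go back, regrasp and shift it.

>>> {"method": "apply_moves", "body": {
  "motion": [
    [0, -0.005, -0.08, 0.005, 0.11],
    [0, -0.005, -0.08, 0, 0.11],
    [0, -0.005, -0.08, 0, 0],
    [0, -0.005, -0.08, 0, 0],
    [0, -0.005, -0.08, 0, 0],
    [0, -0.005, -0.08, 0, 0],
    [0, 0, -0.001, 0, 0],
    [0, 0, 0, 0, 0]
  ]
}}

```text
t: 15.82
tool_pos: [0.5397, 0.0048, 0.2348]
ee_rot: [0.747, 0.664, -0.001, 0.001]
contact_force: [-0.7, 0.1, -0.2]
grip_width: 0.0856
grasp_force: 0.0
```

```bash
python3 w.py w14
python3 - <<'E'
from h import *
import pickle
C=cam('wrist',pickle.load(open('pics/w13.pkl','rb')))
k=560/480
print('corners',world(np.array([[185,62],[285,61],[283,167],[191,166]])*k,.006,C)[:,:2].round(4).tolist())
im=cv2.imread('pics/w13.png');H,S,V=cv2.split(cv2.cvtColor(im,cv2.COLOR_BGR2HSV))
def blob(m,x0,y0,x1,y1):
    o=np.zeros(m.shape,'uint8');o[y0:y1,x0:x1]=m[y0:y1,x0:x1]
    n,l,st,c=cv2.connectedComponentsWithStats(o)
    i=1+st[1:,4].argmax();return c[i],st[i]
g=(S>80)
for w in((217,74,237,94),(306,172,327,192)):
    c,st=blob(g,*w);print('hole',c,st,world([c],.006,C)[0,:2].round(4))
c,st=blob(V<45,255,98,295,180);print('handle',c,st)
h=world([[270,107],[281,107],[281,170],[268,170]],.034,C);print(h[:,:2].round(4).tolist(),h.mean(0))
T=cam('top');p=world([[318.6,221.9],[274.6,252.5]],.055,T);print('pins top',p[:,:2].round(4).tolist(),p.mean(0))
b=cv2.imread('pics/w14.png');cv2.imwrite('pics/s14.png',b)
E
```

```text
15.8167 [0.5397 0.0048 0.2348] yaw x 83.25794915742551 tilt [-1.0e-04 -1.9e-03 -1.0e+00] 0.08561870994310045 0.0 [-0.7  0.1 -0.2]
corners [[0.5256, 0.3582], [0.6286, 0.3226], [0.5905, 0.2077], [0.4859, 0.2462]]
hole [227.06896552  84.25862069] [223  80   9   9  58] [0.5314 0.3447]
hole [319.5 183.5] [319 183   2   2   2] [0.5838 0.223 ]
handle [273.59756098 165.93292683] [266 158  17  14 164]
[[0.5641, 0.3128], [0.5732, 0.3096], [0.5539, 0.2559], [0.5425, 0.2599]] [0.55842001 0.2845699  0.034     ]
pins top [[0.5222, -0.0728], [0.4466, 0.0332]] [ 0.48441742 -0.01979239  0.055     ]
```

View pics/s14.png

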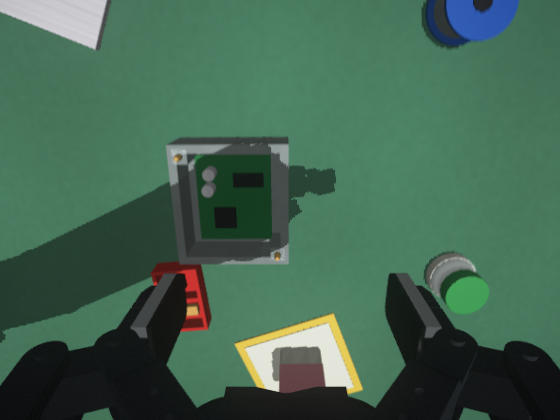

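The box's pins are at about (178,158) and (277,256), with the bottle base on the pad at (298,365). That was my eleventh view, one past the allowance of 10, so from here I work from numbers only.

Run:
```python
from h import *
import pickle
C=cam('wrist',pickle.load(open('pics/w14.pkl','rb')))
im=cv2.imread('pics/w14.png');H,S,V=cv2.split(cv2.cvtColor(im,cv2.COLOR_BGR2HSV))
for x0,y0,x1,y1 in((166,146,190,172),(266,244,290,268)):
    m=((H<30)&(S>70)).astype('uint8');o=np.zeros_like(m);o[y0:y1,x0:x1]=m[y0:y1,x0:x1]
    n,l,st,c=cv2.connectedComponentsWithStats(o);i=1+st[1:,4].argmax();print(c[i],st[i],world([c[i]],.050,C)[0,:2].round(4),world([[c[i][0],st[i][1]]],.055,C)[0,:2].round(4))
print('rim',world([[168,147],[288,147],[288,264],[182,264]],.045,C)[:,:2].round(4).tolist())
# bottle base lower/near edge on pad
print('base edge z=.003',world([[273,347],[324,347]],.003,C)[:,:2].round(4).tolist())
```

```text
[177.20512821 157.69230769] [174 155   8   7  39] [0.4468 0.0362] [0.449  0.0393]
[276.94594595 255.83783784] [275 252   5   9  37] [ 0.5227 -0.0707] [ 0.5237 -0.0641]
rim [[0.439, 0.0459], [0.5457, 0.0329], [0.5321, -0.0836], [0.4264, -0.0713]]
base edge z=.003 [[0.4976, -0.2206], [0.5609, -0.2283]]
```

>>> {"method": "apply_moves", "body": {
  "motion": [
    [0, -0.0035, -0.0716, 0, 0],
    [0, -0.0035, -0.0716, 0, 0],
    [0, -0.003, -0.0716, 0, 0],
    [0, -0.003, -0.0716, 0, 0],
    [0, -0.003, -0.0716, 0, 0],
    [0, -0.003, -0.0716, 0, 0],
    [0, -0.003, -0.0716, 0, 0],
    [0, 0, 0, 0, 0],
    [0, 0, 0, 0, 0]
  ]
}}

```text
t: 16.62
tool_pos: [0.5288, -0.2417, 0.2345]
ee_rot: [0.745, 0.667, 0.0, -0.0]
contact_force: [0.2, 1.4, 0.2]
grip_width: 0.0855
grasp_force: 0.0
```

>>> {"method": "apply_moves", "body": {
  "motion": [
    [0, 0, 0, -0.06, 0],
    [0, 0, 0, -0.06, 0],
    [0, 0, 0, -0.06, 0],
    [0, 0, 0, -0.034, 0],
    [0, 0, 0, 0, 0],
    [0, 0, 0, 0, 0]
  ]
}}

```text
t: 17.12
tool_pos: [0.5293, -0.238, 0.1276]
ee_rot: [0.743, 0.669, 0.0, -0.001]
contact_force: [-0.2, -0.1, 1.3]
grip_width: 0.0855
grasp_force: 0.0
```

>>> {"method": "apply_moves", "body": {
  "motion": [
    [0, -0.001, -0.01, 0, 0],
    [1, 0, 0, 0, 0],
    [1, 0, 0, 0, 0],
    [1, 0, 0, 0, 0],
    [1, 0, 0, 0, 0],
    [1, 0, 0, 0, 0],
    [1, 0, 0, 0, 0],
    [1, 0, 0, 0, 0],
    [1, 0, 0, 0, 0]
  ],
  "grip_force": 35
}}

```text
t: 17.87
tool_pos: [0.5288, -0.2456, 0.1291]
ee_rot: [0.744, 0.668, 0.0, 0.001]
contact_force: [-1.6, -0.3, 4.4]
grip_width: 0.0492
grasp_force: 36.3
```

>>> {"method": "apply_moves", "body": {
  "motion": [
    [1, 0, 0, 0.006, 0],
    [1, 0, 0, 0.006, 0],
    [1, 0, -0.01, 0, 0],
    [1, 0.001, -0.01, 0, 0],
    [1, 0, -0.008, 0, 0],
    [1, 0, 0, 0, 0],
    [1, 0, 0, -0.004, 0],
    [1, 0, 0, -0.004, 0],
    [1, 0, 0, -0.004, 0],
    [1, 0, 0, 0, 0]
  ]
}}

```text
t: 18.7
tool_pos: [0.529, -0.2591, 0.1291]
ee_rot: [0.744, 0.668, -0.0, 0.0]
contact_force: [-5.0, 1.1, 9.7]
grip_width: 0.0493
grasp_force: 39.1
```

Shifted and back in contact. Now I'll release, go up and return to the cover with a picture from the top.

>>> {"method": "apply_moves", "body": {
  "motion": [
    [0.4, 0, 0, 0, 0],
    [0.3, 0, 0, 0, 0],
    [0, 0, 0, 0, 0],
    [0, 0, 0, 0, 0],
    [0, 0, 0, 0, 0],
    [0, 0, 0, 0.05, 0],
    [0, 0, 0, 0.07, 0],
    [0, 0, 0, 0.07, 0],
    [0, 0, 0, 0.02, 0]
  ]
}}

```text
t: 19.45
tool_pos: [0.5312, -0.2596, 0.2381]
ee_rot: [0.744, 0.668, 0.002, 0.003]
contact_force: [1.7, 0.5, 0.1]
grip_width: 0.0854
grasp_force: 0.0
```

>>> {"method": "apply_moves", "body": {
  "motion": [
    [0, 0.004, 0.081, 0, -0.11],
    [0, 0.004, 0.081, 0, -0.11],
    [0, 0.004, 0.081, 0, 0],
    [0, 0.004, 0.081, 0, 0],
    [0, 0.004, 0.081, 0, 0],
    [0, 0.004, 0.081, 0, 0],
    [0, 0.004, 0.081, 0, 0],
    [0, 0.004, 0.081, 0, 0],
    [0, 0.004, 0.081, 0, 0],
    [0, 0.004, 0.081, 0, 0]
  ]
}}

```text
t: 20.28
tool_pos: [0.5488, 0.1476, 0.2328]
ee_rot: [0.816, 0.578, 0.0, 0.0]
contact_force: [0.5, -0.9, -0.1]
grip_width: 0.0854
grasp_force: 0.0
```

>>> {"method": "apply_moves", "body": {
  "motion": [
    [0, 0.004, 0.08, 0, 0],
    [0, 0.004, 0.08, 0, 0],
    [0, 0.004, 0.08, 0, 0],
    [0, 0, 0, 0, 0],
    [0, 0, 0, 0, 0],
    [0, 0, 0, 0, 0]
  ]
}}

```text
t: 20.78
tool_pos: [0.5549, 0.2653, 0.2322]
ee_rot: [0.816, 0.578, -0.001, 0.0]
contact_force: [-0.8, -1.1, 0.8]
grip_width: 0.0853
grasp_force: 0.0
```

```bash
python3 w.py w15
cat > chk.py <<'E'
from h import *
t=env.get_image('top')[:,:,::-1].copy();C=cam('top');H,S,V=cv2.split(cv2.cvtColor(t,cv2.COLOR_BGR2HSV))
def win(m,x0,y0,x1,y1):
    o=np.zeros(m.shape,'uint8');o[y0:y1,x0:x1]=m[y0:y1,x0:x1];return o
b=win((H>100)&(H<130)&(S>120),355,180,430,260)
print('cap top',rect(b,.173,C),b.sum())
sd=env.get_image('side')[:,:,::-1].copy();C=cam('side');H,S,V=cv2.split(cv2.cvtColor(sd,cv2.COLOR_BGR2HSV))
b=win((H>100)&(H<130)&(S>120),275,100,310,160);k,l,st,c=cv2.connectedComponentsWithStats(b);i=1+st[1:,4].argmax();print('side cap',c[i],st[i],'pred',pix([[.5286,-.26,.16]],C))
cv2.imwrite('pics/sdc.png',sd);cv2.imwrite('pics/tc.png',t)
E
python3 chk.py
python3 - <<'E'
from h import *
import pickle
C=cam('wrist',pickle.load(open('pics/w15.pkl','rb')))
im=cv2.imread('pics/w15.png');H,S,V=cv2.split(cv2.cvtColor(im,cv2.COLOR_BGR2HSV))
e=lambda x,y:pix([[x,y,.006]],C)[0]
ph=[e(.5314,.3447),e(.5838,.223)];print('pred holes',ph)
for p in ph:
    x,y=map(int,p.round());r=14
    w=im[y-r:y+r,x-r:x+r];h=S[y-r:y+r,x-r:x+r]
    m=(h>70).astype('uint8');n,l,st,c=cv2.connectedComponentsWithStats(m)
    for i in range(1,n):
        if st[i,4]>10:q=c[i]+[x-r,y-r];print(st[i],q,world([q],.006,C)[0,:2].round(4),world([q],.003,C)[0,:2].round(4))
hc=pix([[.557,.2836,.034]],C)[0];x,y=map(int,hc);print(hc)
o=np.zeros(V.shape,'uint8');o[y-60:y+60,x-30:x+30]=(V<45)[y-60:y+60,x-30:x+30]
n,l,st,c=cv2.connectedComponentsWithStats(o);i=1+st[1:,4].argmax();print('handle',c[i],st[i]);print(rect(l==i,.034,C))
E
```

```text
20.7833 [0.5549 0.2653 0.2322] yaw x 70.61319757349465 tilt [-6.e-04 -1.e-03 -1.e+00] 0.08525563377461312 0.0 [-0.8 -1.1  0.8]
cap top [ 528.3 -260.9   27.9   26.    88.8] 134
side cap [290.02352941 123.23529412] [286 119   9  10  85] pred [[290.15228031 124.38187775]]
pred holes [array([234.48087552, 100.74193665]), array([324.83985113, 197.42532746])]
[  0   0  28  28 110] [225.14545455  96.49090909] [0.5245 0.3513] [0.524  0.3514]
[11 10  8  9 62] [234.48387097 100.77419355] [0.5314 0.3447] [0.5309 0.3447]
[  0   0  28  28 184] [331.26630435 201.33695652] [0.5889 0.2166] [0.5889 0.2156]
[ 9 11  8  6 40] [323.225 196.325] [0.5826 0.2247] [0.5826 0.2237]
[280.75301631 157.15478143]
handle [280.28150134 174.42895442] [273 158  16  29 373]
[551.9 270.3  26.9  14.2  70.7]
```

Bottle cap now reads (0.5283,-0.2609) against a pad centre of (0.5286,-0.260), so it is centred. Next I grasp the cover's handle.

>>> {"method": "apply_moves", "body": {
  "motion": [
    [0, 0.005, 0.038, 0, 0.009],
    [0, 0, 0, -0.068, 0],
    [0, 0, 0, -0.068, 0],
    [0, 0, 0, -0.068, 0],
    [0, 0, 0, -0.068, 0],
    [0, 0, 0, -0.068, 0],
    [0, 0, 0, -0.05, 0],
    [0, 0, 0, -0.014, 0],
    [0, 0, 0, 0, 0],
    [0, 0, 0, 0, 0]
  ],
  "grip_force": 60
}}

```text
t: 21.77
tool_pos: [0.5583, 0.2843, 0.0319]
ee_rot: [0.814, 0.581, 0.0, 0.0]
contact_force: [0.0, 0.5, 0.4]
grip_width: 0.0853
grasp_force: 0.0
```

>>> {"method": "apply_moves", "body": {
  "motion": [
    [0, 0, 0, 0, 0],
    [0, 0, 0, 0, 0]
  ]
}}

```text
t: 21.93
tool_pos: [0.5588, 0.2852, 0.033]
ee_rot: [0.814, 0.581, 0.002, 0.0]
contact_force: [0.5, -0.3, 0.6]
grip_width: 0.0855
grasp_force: 0.0
```

>>> {"method": "apply_moves", "body": {
  "motion": [
    [0, 0, 0, -0.007, 0],
    [0.5, 0, 0, 0, 0],
    [1, 0, 0, 0, 0],
    [1, 0, 0, 0, 0],
    [1, 0, 0, 0, 0],
    [1, 0, 0, 0, 0],
    [1, 0, 0, 0, 0],
    [1, 0, 0, 0, 0],
    [1, 0, 0, 0, 0],
    [1, 0, 0, 0, 0]
  ]
}}

```text
t: 22.77
tool_pos: [0.5575, 0.2848, 0.0275]
ee_rot: [0.813, 0.582, 0.0, -0.0]
contact_force: [-1.3, -0.8, 2.9]
grip_width: 0.0146
grasp_force: 59.7
```

>>> {"method": "apply_moves", "body": {
  "motion": [
    [1, 0, 0, 0, 0],
    [1, 0, 0, 0, 0],
    [1, 0, 0, 0, 0]
  ]
}}

```text
t: 23.02
tool_pos: [0.5575, 0.2849, 0.0275]
ee_rot: [0.813, 0.582, 0.0, -0.0]
contact_force: [-1.5, -0.4, 4.8]
grip_width: 0.015
grasp_force: 59.8
```

```bash
python3 w.py w16
```

```text
23.0167 [0.5575 0.2849 0.0275] yaw x 71.1317685954202 tilt [ 2.e-04  2.e-04 -1.e+00] 0.015040045543424684 59.79577302932739 [-1.5 -0.4  4.8]
```

>>> {"method": "apply_moves", "body": {
  "motion": [
    [1, 0, 0, 0.02, 0],
    [1, 0, 0, 0.06, 0],
    [1, 0, 0, 0.08, 0],
    [1, 0, 0, 0.08, 0],
    [1, 0, 0, 0, 0],
    [1, 0, 0, 0, 0],
    [1, 0, 0, 0, 0]
  ]
}}

```text
t: 23.65
tool_pos: [0.5572, 0.2839, 0.1469]
ee_rot: [0.814, 0.581, -0.0, 0.0]
contact_force: [-0.3, 0.6, -2.7]
grip_width: 0.0151
grasp_force: 59.1
```

```bash
python3 w.py w17
cat > hole.py <<'E'
from h import *
import pickle,sys
n=sys.argv[1];s=pickle.load(open(f'pics/{n}.pkl','rb'));C=cam('wrist',s)
im=cv2.imread(f'pics/{n}.png');H,S,V=cv2.split(cv2.cvtColor(im,cv2.COLOR_BGR2HSV))
R=Ro.from_quat(s['ee_rot']).as_matrix()
zt=s['tool_pos'][2]-.0275+.006
for sx,sy in((.049,.044),(-.049,-.044),(.049,-.044),(.06,.055),(.06,-.055)):
    p=s['tool_pos']+R@[sx,sy,.0215];print((sx,sy),pix(p,C).round(1))
    x,y=pix(p,C)[0].round().astype(int);r=24
    if abs(sx)<.05 and 30<x<530 and 30<y<390:
        m=(S[y-r:y+r,x-r:x+r]>80).astype('uint8');k,l,st,c=cv2.connectedComponentsWithStats(m)
        for i in range(1,k):
            if st[i,4]>30:
                q=c[i]+[x-r,y-r]; w=world([q],zt-.001,C)[0];print('  ',st[i],q.round(1),'tool',(R.T@(w-s['tool_pos'])).round(4))
E
python3 hole.py w17
```

```text
23.65 [0.5572 0.2839 0.1469] yaw x 71.10747270545608 tilt [-3.e-04 -9.e-04 -1.e+00] 0.01508351209841186 59.13996934890747 [-0.3  0.6 -2.7]
(0.049, 0.044) [[388.1 169. ]]
(-0.049, -0.044) [[200.2 354. ]]
(0.049, -0.044) [[181.3 169.2]]
   [ 19  15  18  18 258] [184.7 168.2] tool [ 0.0492 -0.0428  0.0225]
(0.06, 0.055) [[416.7 143.3]]
(0.06, -0.055) [[152.6 143.5]]
```

```bash
cat > edge.py <<'E'
from h import *
import pickle,sys
n=sys.argv[1];s=pickle.load(open(f'pics/{n}.pkl','rb'));C=cam('wrist',s)
im=cv2.imread(f'pics/{n}.png');S=cv2.cvtColor(im,cv2.COLOR_BGR2HSV)[:,:,1]
R=Ro.from_quat(s['ee_rot']).as_matrix();zt=s['tool_pos'][2]-.0215
def tool(q):return (np.array(world(q,zt,C))-s['tool_pos'])@R
def edge(pts,nrm):
    out=[]
    for t in pts:   # scan from outside (12mm) to inside
        ds=np.arange(.012,-.012,-.00025)
        P=np.array([s['tool_pos']+R@np.r_[np.array(t)+d*np.array(nrm),.0215] for d in ds])
        q=pix(P,C);v=cv2.remap(S,q[:,0].astype('float32')[None],q[:,1].astype('float32')[None],1)[0].astype(float)
        g=np.convolve(v,np.r_[np.ones(6),-np.ones(6)],'valid');i=np.abs(g).argmax()+6;out.append(np.array(t)+ds[i]*np.array(nrm))
    return np.array(out)
for nm,a in (('front',edge([(.06,y) for y in np.arange(-.045,.046,.005)],(1,0))),('left',edge([(x,-.055) for x in np.arange(.02,.055,.004)],(0,-1))),('right',edge([(x,.055) for x in np.arange(.02,.055,.004)],(0,1)))):
    i,j=(1,0) if nm=='front' else (0,1)
    p=np.polyfit(a[:,i],a[:,j],1);r=a[:,j]-np.polyval(p,a[:,i]);k=abs(r)<.0015;p=np.polyfit(a[k,i],a[k,j],1)
    print(nm,'slope deg',np.degrees(np.arctan(p[0])).round(2),'at mid',np.polyval(p,a[:,i].mean()).round(4),k.sum(),len(k),(a[:,j]*1000).round(1))
E
python3 edge.py w17
```

```text
front slope deg -0.0 at mid 0.0604 19 19 [60.2 60.2 60.2 60.2 60.5 60.5 60.5 60.5 60.5 60.5 60.5 60.5 60.5 60.5
 60.5 60.2 60.2 60.2 60.2]
left slope deg -0.42 at mid -0.0544 9 9 [-54.2 -54.2 -54.5 -54.5 -54.5 -54.5 -54.5 -54.5 -54.5]
right slope deg -0.0 at mid 0.0552 9 9 [55.2 55.2 55.2 55.2 55.2 55.2 55.2 55.2 55.2]
```

>>> {"method": "apply_moves", "body": {
  "motion": [
    [1, -0.0182, -0.0755, 0, 0.104],
    [1, -0.0182, -0.0755, 0, 0.104],
    [1, -0.0182, -0.0755, 0, 0],
    [1, -0.0182, -0.0755, 0, 0],
    [1, -0.0182, -0.0755, 0, 0],
    [1, -0.0182, -0.0755, 0, 0],
    [1, -0.0182, -0.0755, 0, 0],
    [1, -0.0182, -0.0755, 0, 0],
    [1, 0, 0, -0.04, 0],
    [1, 0, 0, -0.04, 0]
  ]
}}

```text
t: 24.53
tool_pos: [0.4837, -0.0215, 0.1061]
ee_rot: [0.748, 0.664, -0.001, 0.0]
contact_force: [0.3, 1.1, -0.7]
grip_width: 0.0146
grasp_force: 59.3
```

>>> {"method": "apply_moves", "body": {
  "motion": [
    [1, 0, 0, -0.02, 0],
    [1, 0, 0, -0.01, 0],
    [1, 0, 0, 0, 0],
    [1, 0, 0, 0, 0],
    [1, 0, 0, 0, 0],
    [1, 0, 0, 0, 0]
  ]
}}

```text
t: 25.03
tool_pos: [0.4853, -0.0168, 0.093]
ee_rot: [0.745, 0.667, 0.0, 0.0]
contact_force: [-0.5, 0.1, -1.6]
grip_width: 0.015
grasp_force: 59.2
```

```bash
python3 w.py w18; sleep 0; python3 w.py w19
python3 - <<'E'
from h import *
import pickle
cv2.imwrite('pics/sd18.png',env.get_image('side')[:,:,::-1]);cv2.imwrite('pics/t18.png',env.get_image('top')[:,:,::-1])
# refine box from w14 & w1-t13: rim outer edges vs green in top picture t13
def fit(imf,C,z,c,yaw):
    im=cv2.imread(imf);S=cv2.cvtColor(im,cv2.COLOR_BGR2HSV)[:,:,1]
    a=np.radians(yaw);ex=np.array([np.cos(a),np.sin(a)]);ey=np.array([-ex[1],ex[0]]);o={}
    for nm,n,t,h,w in(('+x',ex,ey,.06,.045),('-x',-ex,ey,.06,.045),('+y',ey,ex,.055,.05),('-y',-ey,ex,.055,.05)):
        r=[]
        for u in np.linspace(-w,w,15):
            ds=np.arange(.010,-.006,-.00025);P=np.c_[np.array(c)+u*t+(h+ds)[:,None]*n,np.full(len(ds),z)]
            q=pix(P,C).astype('float32');v=cv2.remap(S,q[None,:,0],q[None,:,1],1)[0].astype(float)
            g=np.convolve(v,np.r_[np.ones(5),-np.ones(5)],'valid');r.append((u,ds[np.abs(g).argmax()+5]))
        r=np.array(r);print(imf,nm,'median mm',np.median(r[:,1])*1000,(r[:,1]*1000).round(1))
fit('pics/t13.png',cam('top'),.045,(.4846,-.0183),83.6)
fit('pics/w14.png',cam('wrist',pickle.load(open('pics/w14.pkl','rb'))),.045,(.4846,-.0183),83.6)
E
```

```text
25.0333 [ 0.4853 -0.0168  0.093 ] yaw x 83.66225092254685 tilt [ 0.0013 -0.     -1.    ] 0.015009019495312229 59.1791707277298 [-0.5  0.1 -1.6]
25.0833 [ 0.4852 -0.0169  0.093 ] yaw x 83.64407016335782 tilt [ 1.3e-03 -2.0e-04 -1.0e+00] 0.014901567760979948 59.1791170835495 [ 0.4  0.1 -2.3]
pics/t13.png +x median mm -8.673617379884035e-15 [ 0.7 -0.  -0.5  1.  -0.  -0.3  1.  -0.  -0.5  1.   0.2 -0.3  1.   0.2
 -0.5]
pics/t13.png -x median mm 1.9999999999999931 [2.7 1.5 2.  2.7 1.  1.7 2.5 2.7 1.2 2.  3.  1.2 1.7 2.7 0.7]
pics/t13.png +y median mm 0.9999999999999922 [ 0.5  1.5  2.   1.   1.5  0.5  1.   2.   0.2  1.2 -0.3  0.5  1.5  0.2
  1. ]
pics/t13.png -y median mm 0.9999999999999922 [ 0.7  1.7  0.7 -0.   1.5  1.   2.2  1.2  0.7  2.   1.  -0.   1.7  1.
  2.5]
pics/w14.png +x median mm 6.499999999999997 [6.2 6.5 6.7 6.5 6.5 6.5 6.7 6.5 6.7 6.7 6.7 6.5 6.7 6.7 4.7]
pics/w14.png -x median mm -0.7500000000000093 [-0.5 -0.5 -0.5 -0.5 -0.5 -0.8 -0.8 -0.8 -0.8 -0.5 -1.3 -1.5 -1.3 -1.
 -1. ]
pics/w14.png +y median mm -8.673617379884035e-15 [-0.  -0.  -0.  -0.  -0.  -0.  -0.  -0.  -0.  -0.  -0.3 -0.3 -0.3 -0.3
 -0.3]
pics/w14.png -y median mm -0.2500000000000089 [-0.3 -0.3 -0.5 -0.5 -0.8 -0.5 -0.3 -0.5 -0.3 -0.3 -0.3 -0.3 -0.   0.2
 -0. ]
```

>>> {"method": "apply_moves", "body": {
  "motion": [
    [1, -0.001, -0.002, -0.008, 0],
    [1, 0, 0, -0.006, 0],
    [1, 0, 0, 0, 0],
    [1, 0, 0, 0, 0]
  ]
}}

```text
t: 25.57
tool_pos: [0.4839, -0.0184, 0.085]
ee_rot: [0.745, 0.667, -0.0, -0.0]
contact_force: [0.3, 0.4, -1.8]
grip_width: 0.0149
grasp_force: 59.2
```

>>> {"method": "apply_moves", "body": {
  "motion": [
    [1, 0, 0, -0.005, 0],
    [1, 0, 0, -0.005, 0],
    [1, 0, 0, -0.003, 0],
    [1, 0, 0, 0, 0],
    [1, 0, 0, 0, 0]
  ]
}}

```text
t: 25.98
tool_pos: [0.4841, -0.0182, 0.0786]
ee_rot: [0.745, 0.667, -0.0, -0.0]
contact_force: [0.2, -0.3, -1.7]
grip_width: 0.0146
grasp_force: 59.2
```

>>> {"method": "apply_moves", "body": {
  "motion": [
    [1, 0, 0, -0.003, 0],
    [1, 0, 0, -0.003, 0],
    [1, 0, 0, -0.003, 0],
    [1, 0, 0, 0, 0],
    [1, 0, 0, 0, 0]
  ]
}}

```text
t: 26.4
tool_pos: [0.4841, -0.0183, 0.0742]
ee_rot: [0.745, 0.667, -0.0, -0.0]
contact_force: [0.2, -0.4, -1.4]
grip_width: 0.0147
grasp_force: 59.2
```

>>> {"method": "apply_moves", "body": {
  "motion": [
    [1, 0, 0, -0.002, 0],
    [1, 0, 0, -0.002, 0],
    [1, 0, 0, 0, 0],
    [1, 0, 0, 0, 0]
  ]
}}

```text
t: 26.73
tool_pos: [0.4842, -0.0183, 0.0724]
ee_rot: [0.745, 0.667, 0.0, 0.0]
contact_force: [-0.7, 0.1, 2.3]
grip_width: 0.0147
grasp_force: 59.5
```

Contact came at TCP z 0.0724, which matches the cover seated on the rim. I'll settle it lightly and release.

>>> {"method": "apply_moves", "body": {
  "motion": [
    [1, 0, 0, -0.001, 0],
    [1, 0, 0, 0, 0],
    [0.8, 0, 0, 0, 0],
    [0.6, 0, 0, 0, 0],
    [0.4, 0, 0, 0, 0],
    [0, 0, 0, 0, 0],
    [0, 0, 0, 0, 0],
    [0, 0, 0, 0, 0],
    [0, 0, 0, 0, 0],
    [0, 0, 0, 0, 0]
  ]
}}

```text
t: 27.57
tool_pos: [0.4842, -0.0183, 0.0718]
ee_rot: [0.745, 0.667, 0.0, -0.0]
contact_force: [0.7, 0.4, -0.1]
grip_width: 0.0857
grasp_force: 0.0
```

>>> {"method": "apply_moves", "body": {
  "motion": [
    [0, 0, 0, 0.02, 0],
    [0, 0, 0, 0.05, 0],
    [0, 0, 0, 0.08, 0],
    [0, 0, 0, 0.08, 0],
    [0, 0, 0, 0.08, 0],
    [0, 0, 0.06, 0.04, 0],
    [0, 0, 0, 0, 0],
    [0, 0, 0, 0, 0],
    [0, 0, 0, 0, 0]
  ]
}}

```text
t: 28.32
tool_pos: [0.4837, 0.0115, 0.2468]
ee_rot: [0.745, 0.667, -0.0, 0.0]
contact_force: [0.2, -0.8, -0.2]
grip_width: 0.0854
grasp_force: 0.0
```

```bash
python3 w.py w20
python3 - <<'E'
from h import *
import pickle
s=pickle.load(open('pics/w20.pkl','rb'));C=cam('wrist',s)
im=cv2.imread('pics/w20.png');H,S,V=cv2.split(cv2.cvtColor(im,cv2.COLOR_BGR2HSV))
c=np.array([.4844,-.0182]);a=np.radians(83.6);ex=np.array([np.cos(a),np.sin(a)]);ey=np.array([-ex[1],ex[0]])
for z in(.051,.053,.057,.061):
  o=[]
  for nm,n,t,h in(('+x',ex,ey,.06),('-x',-ex,ey,.06),('+y',ey,ex,.055),('-y',-ey,ex,.055)):
    for u in(-.04,0.,.04):
        ds=np.arange(.012,-.012,-.00025);P=np.c_[c+u*t+(h+ds)[:,None]*n,np.full(len(ds),z)]
        q=pix(P,C).astype('float32');v=cv2.remap(V,q[None,:,0],q[None,:,1],1)[0].astype(float)
        g=np.convolve(v,np.r_[np.ones(5),-np.ones(5)],'valid');o.append(ds[g.argmax()+5]*1000)
  print(z,np.round(o,1).reshape(4,3).tolist())
# brass pin visible in holes?
for q in(c+.049*ex+.044*ey,c-.049*ex-.044*ey):
    x,y=pix([[*q,.055]],C)[0].round().astype(int);m=((H<30)&(S>70)).astype('uint8')[y-12:y+12,x-12:x+12]
    k,l,st,cc=cv2.connectedComponentsWithStats(m);print((x,y),st[1:].tolist(),(cc[1:]+[x-12,y-12]).round(1).tolist())
E
python3 chk.py
python3 - <<'E'
import sys;sys.path.insert(0,'.')
from h import *
a,b=cv2.imread('pics/top0.png'),cv2.imread('pics/tc.png')
for nm,(x,y) in dict(spool=(238,146),jar=(345,149),tray=(341,271)).items():
    r=22;d=cv2.absdiff(a[y-r:y+r,x-r:x+r],b[y-r:y+r,x-r:x+r]).max(2);print(nm,(d>60).sum(),d.mean())
E
```

```text
28.3167 [0.4837 0.0115 0.2468] yaw x 83.64052953213013 tilt [-2.e-04 -7.e-04 -1.e+00] 0.08539334086332057 0.0 [ 0.2 -0.8 -0.2]
0.051 [[-0.5, -0.8, -0.3], [0.5, 0.5, 0.5], [-2.3, -0.3, -0.3], [-0.3, -0.0, -0.3]]
0.053 [[-0.3, -0.3, -0.0], [-0.5, -0.8, -0.8], [6.5, -0.5, -0.8], [-0.5, -0.5, -0.5]]
0.057 [[0.2, 0.2, 0.7], [-2.8, -2.8, -2.8], [-4.0, -1.3, -1.3], [-1.3, -1.3, -1.3]]
0.061 [[1.0, 1.0, 1.2], [-5.0, -5.0, -5.0], [-5.0, -2.0, -2.0], [-2.0, -1.8, -2.0]]
(np.int64(241), np.int64(157)) [[10, 7, 7, 8, 40]] [[242.1, 155.6]]
(np.int64(333), np.int64(254)) [[9, 7, 6, 8, 35]] [[332.4, 252.1]]
cap top [ 528.2 -260.9   27.9   26.1   88.8] 135
side cap [290.05952381 123.35714286] [285 119  10  11  84] pred [[290.15228031 124.38187775]]
spool 0 15.801652892561984
jar 11 16.28357438016529
tray 848 78.11673553719008
```

The cover edges are even at plate height 51 mm and both pins show in the holes. The tray difference is probably the arm or its shadow in front of it, so I'll measure the tray in the saved pictures.

Run:
```python
from h import *
for n in('top0','t13','t18','tc','side0','sdc','sd18'):
    im=cv2.imread(f'pics/{n}.png');C=cam('top' if n[0]=='t' else 'side');H,S,V=cv2.split(cv2.cvtColor(im,cv2.COLOR_BGR2HSV))
    m=(((H<6)|(H>174))&(S>170)&(V>50)).astype('uint8');print(n,m.sum(),rect(m,.022,C) if m.sum()>20 else '')
    g=((H>45)&(H<66)&(S>140)&(V>60)).astype('uint8');p=pix([[.712,-.145,.05]],C)[0].astype(int);o=np.zeros_like(g);x,y=p;o[y-25:y+25,x-25:x+25]=g[y-25:y+25,x-25:x+25];print('  lid',rect(o,.05,C) if o.sum()>9 else '')
```

```text
top0 580 [ 405.  -130.2   80.6   49.4   88.1]
  lid 
t13 555 [ 404.9 -130.1   79.9   48.7   88.4]
  lid 
t18 0 
  lid 
tc 0 
  lid 
side0 409 [ 404.6 -113.6  109.6   48.3   87.3]
  lid 
sdc 396 [ 406.3 -113.9  109.1   50.9   84.8]
  lid 
sd18 362 [ 401.2 -113.5   46.6  110.     2.4]
  lid
```

The tray has not moved; the arm just hides it in the later top pictures. The spool and jar are unchanged too. Handing in.

```bash
python3 -c "
from workcell import env
print(env.job_done(), env.read_state()['t'])"
```

```text
the job is handed in; nothing more can be done
the job is handed in; nothing more can be done
```

The bottle stands upright about 1 mm from the pad's centre, the cover lies flat on the box over both pins, the spool, jar and tray are where they started, and I handed in at about 28.5 s of the 58 s; I viewed 11 pictures, one over the limit of 10.

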